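# Strip the gel clamp stand for washing

## Task

Take the gel clamp stand with the wing nut apart for washing: first lift off its wing nut, then the spacer ring, then the clamp bar, one at a time and in that order, each set down in the grey tray before the next is taken off the stand. At the end all three lie side by side on the tray's floor, none on top of another, with the bar flat on its rubber pads.

Things in the scene. Friction and masses are not known exactly. Their poses are not given: they have to be found in the camera images.
- nut_mid (a point): steel wing nut on top of the stud's stack, backed off its thread: lifts straight off. Point: on its axis, half-way up the hub. Hub: round, 22 mm across, 24 mm high, hole 14 mm. Two wings 6 mm thick reach 29 mm from the axis along its own x and to about the hub's top; pinch the hub along own y, between them. z up. 40 g. A like nut lying on the bench is a spare, not part of the job
- spacer_mid (a point): white plastic spacer ring under the nut, on the same stud: outer diameter 36 mm, hole 14 mm, 20 mm high; point at its centre, z up. Not fastened, 30 g. It rests on the bar, which is narrower (32 mm). A like ring lying on the bench is a spare
- bar_mid (a point): aluminium bar, lowest on the stud: 110 mm (own x) x 32 (y) x 16 thick (z, up), hole 14. Point: its centre. 6 mm rubber pads under both ends: on them the point is 14 mm above the floor. 0.1-0.21 kg, loose, on a 24 mm wide boss 40 mm above the bench; base 110 x 100 x 12 mm. Fixed stud: 10 mm thick, top 90 mm above the bench. The other stand (round black knob, upright white plate) is not meant
- tray: shallow grey open tray fixed to the bench: 220 mm (own x) by 240 mm (own y) outside, 25 mm high, walls 5 mm, floor 5 mm thick. Origin: centre of its underside, on the bench; z up
Mind the look-alikes: they are no part of the job. What is shaped like the part that bears nut_mid but blue or purple is not meant.

How it is judged:
By the outcome, as a careful person would: the job done as asked, in the order asked, and still so for the second after the job is handed in, with the robot touching nothing.
It also fails if it takes over 72 s, if anything falls off the work surface, if the arm or the gripper's body presses on something with over 40 N, if the wrist force passes 120 N, or if a joint passes its speed limit or range.

## Robot

A 7-joint arm with a two-finger parallel gripper is mounted at the origin on the work surface. World frame = base frame: x ahead of the robot, y to its left, z up, the work surface at z = 0. Lengths are in mm, angles in rad, forces in N, time in s.
With the tool pointing down it reaches from about 375 to 925 mm from the base axis. Payload 3.1 kg.
Tool frame: the origin (TCP) lies on the centre line of the jaws, within the pads' length; the fingertips stand 8 mm ahead of it and the grasp point (between the pads) lies 11 mm behind it (manip.tip_extent is the distance from the TCP to the fingertips, in mm); z points along the fingers, y is the direction in which the jaws open and shut (so a half turn about z gives the same grasp; the last joint's range is limited). The gripper opens to 85 mm and grips with 20 to 120 N. Pads are 22 mm wide; open, the fingers measure 114 mm over their backs; the gripper's body (76 mm by 85 mm) begins 54 mm behind the grasp point. The pads swing forward as they close: fully open they stand 13 mm farther back than shut.
Start: joints at [1.236, 0.383, 0.044, 1.598, -0.018, 1.161, -0.05], TCP at [152.505, -631.859, 239.269] pointing down, gripper open.
Joint ranges: [-2.61, 2.61], [-0.41, 2.15], [-1.48, 1.57], [0, 2.5], [-1.57, 4.71], [0.05, 1.97], [-2.85, 2.85]. Speed limits (rad/s): [2.79, 2.79, 3.14, 3.14, 3.14, 3.14, 3.14].

## Interface

Orientations are given as a unit quaternion [w, x, y, z].
In Python, from cell import manip, cams, order gives the robot as it stands. The module is installed in compiled form; this text tells all that it offers.
- The arm moves only by the tool send_rows, never from a script. Its argument "motion" is a list that holds one entry, the list of rows, each a list of 7 numbers: the opening, from -1 (shut) to 1 (fully open), so that 0 is half open, then the shift along the world's x, y, z in cm, then the turn, a rotation vector about the world's x, y, z in degrees. In form: [[[claw, x, y, z, rx, ry, rz], ...]]. A call has 1 to 12 rows; each row is the pose to reach, as a shift and turn from the pose commanded when the call began; what a row does not reach only later rows make up. A row lasts 1/10 s, in which the tool goes at most 50 mm and 8.59 degrees, less where a joint would pass 70% of its speed; a pose out of reach is approached as far as the arm can. A call with a gripper value outside its range is refused whole. The fingers move at their own pace and stop on an object; "force" is the grip in N (left out, the last holds). Time passes only in rows, so rows that repeat a pose let the fingers close. It gives the time, the measured TCP pose, the force and the opening at its end, in the units of the state.
- manip.state(): the state, without advancing time (a new reading comes with each control period).
- cams.read_camera(name): name is "scene" or "top" or "wrist"; returns the picture (384x512x3 uint8, red, green, blue); there is no depth.
- cams.camera_params(name): a dict with "K" (3x3 intrinsics, pixels), "R" (3x3) and "t" (3): a world point X has camera coordinates R X + t. Camera axes: x right, y down, z forward; pixel columns grow to the right and rows downward; lengths in mm; the calibration is good to about 2 mm. A picture is of the moment at which its call begins: read the wrist's pose just before it. camera_params takes no time and is no camera call; for the wrist camera it gives the pose at the moment of the call.
- order.hand_in(): hands the job in, once; it reports no verdict.
The state is a dict: "time": time; "qpos": joint angles; "dq": joint speeds; "tau": joint torques, N m; "ee_pos": TCP position; "tcp_rot": TCP orientation; "ft_force": force on the tool from outside, world axes, zero at the start; "torque": the same for the moment, N m; "finger_gap": finger opening in mm.
Only numpy, scipy, OpenCV 4.12 (cv2) and the standard library are available. Lean on these libraries where they do the work, as an engineer would, in place of code of your own. Each camera call takes 0.05 s, during which the arm holds its last target.

## Working session

There is one attempt and no reset: what is moved stays moved. The work goes in short steps, Python scripts to look and compute and a tool call to move; the robot and the scene stay as the last step left them, time stands still between calls to the robot, and variables do not carry over. Pictures are saved under pics/ and viewed, and the job is handed in when it is done.

Besides the shell and the picture viewer there is one more tool, called in YAML: its name, and indented under it one key for each argument. send_rows: Moves the arm, as the interface text tells. Its arguments: {"type":"object","properties":{"motion":{"type":"array"},"force":{"type":"number"}},"required":["motion"]}

```bash
mkdir -p pics
python3 - <<'E'
from cell import manip,cams,order
import cv2
print(manip.state())
for n in ("scene","top","wrist"):
    p=cams.camera_params(n);print(n,p)
    im=cams.read_camera(n);cv2.imwrite(f"pics/{n}0.png",im[:,:,::-1])
E
```

```text
{'time': 0.0, 'qpos': array([ 1.23616872,  0.38384827,  0.04384563,  1.59958293, -0.01788527,
        1.16119784, -0.04989377]), 'dq': array([ 0.00136714, -0.00275661, -0.00087586,  0.00125894,  0.00208192,
        0.00132837, -0.00011688]), 'tau': array([-2.67252208e-04, -4.33461785e+01,  1.02433898e+00, -2.49513048e+01,
        1.06659430e-02,  1.14757029e-02,  1.40327933e-05]), 'ee_pos': array([ 152.26975465, -630.96106886,  237.87460954]), 'tcp_rot': array([-1.30077112e-03,  9.92991626e-01,  1.18177335e-01, -2.35530452e-04]), 'ft_force': array([-0.3748763 ,  1.27642505, -0.62519482]), 'torque': array([ 0.02050522,  0.01830917, -0.00015826]), 'finger_gap': 85.42349206758392}
scene {'K': array([[371.88754069,   0.        , 258.93873056],
       [  0.        , 371.88754069, 194.34188689],
       [  0.        ,   0.        ,   1.        ]]), 'R': array([[-0.31063042,  0.95029452,  0.02119108],
       [ 0.6563683 ,  0.23057109, -0.71834367],
       [-0.68752411, -0.20923025, -0.69536559]]), 't': array([ 140.16510435, -260.44849794, 1274.77118877])}
top {'K': array([[358.68022263,   0.        , 257.73470437],
       [  0.        , 358.68022263, 195.16112999],
       [  0.        ,   0.        ,   1.        ]]), 'R': array([[-0.02779638, -0.99820285, -0.05308893],
       [-0.98430309,  0.0365917 , -0.17265134],
       [ 0.17428367,  0.04745651, -0.98355126]]), 't': array([ 35.78491133, 485.95326754, 669.8487457 ])}
wrist {'K': array([[315.95715716,   0.        , 255.98538759],
       [  0.        , 315.95715716, 191.52266023],
       [  0.        ,   0.        ,   1.        ]]), 'R': array([[ 0.23393901, -0.97224429, -0.00368449],
       [-0.92953378, -0.22476987,  0.29231056],
       [-0.28502544, -0.06495798, -0.95631635]]), 't': array([-648.32496277,  -38.15179709,  382.21517531])}
```

View pics/scene0.png

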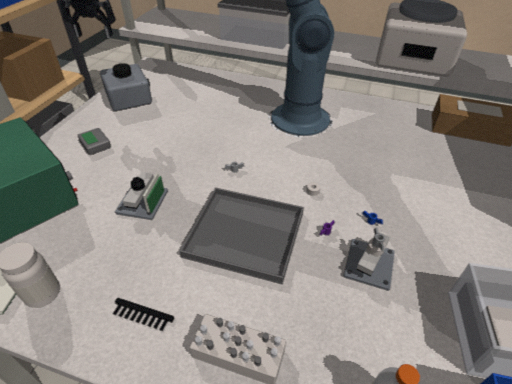

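View pics/top0.png

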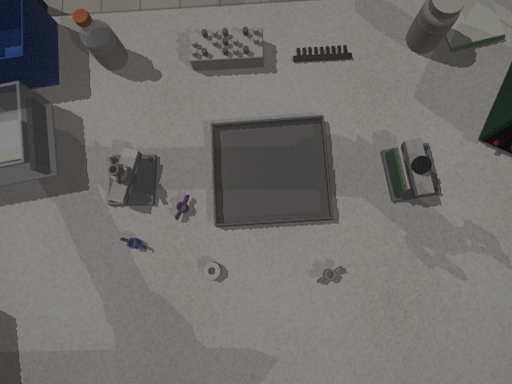

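View pics/wrist0.png

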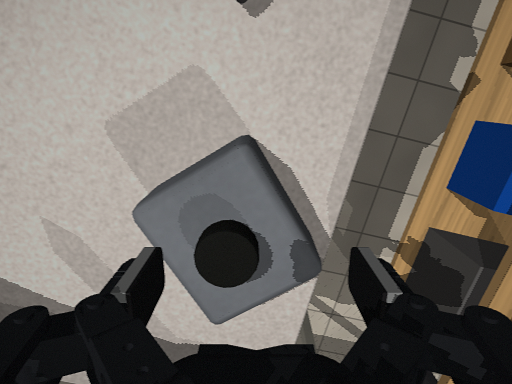

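Candidates for the nut: on the stand at scene (378,238) / top (117,172); steel spare at top (329,274); blue at top (135,243); purple at top (182,207). For the ring: on the stand, and a spare at top (212,271). For the stand: top (130,178), or the black-knob stand at top (412,172), which is not meant. I choose the stack at scene (372,255) and check it in a close crop.

```bash
cat > h.py <<'E'
from cell import manip,cams,order
import cv2,numpy as np
def ray(p,px,z=None):
    K,R,t=p["K"],p["R"],p["t"]
    d=R.T@np.linalg.inv(K)@np.array([px[0],px[1],1.]);c=-R.T@t
    if z is None:return c,d/np.linalg.norm(d)
    return c+d*(z-c[2])/d[2]
def tri(a,pa,b,pb):
    A=0;B=0
    for p,px in((a,pa),(b,pb)):
        c,d=ray(p,px);M=np.eye(3)-np.outer(d,d);A=A+M;B=B+M@c
    return np.linalg.solve(A,B)
def proj(p,X):
    q=p["K"]@(p["R"]@np.array(X,float)+p["t"]);return q[:2]/q[2]
def snap(n,name,box=None,s=1):
    p=cams.camera_params(n);im=cams.read_camera(n)
    np.save(f"pics/{name}.npy",im)
    o=im[:,:,::-1].copy()
    if box:
        o=o[box[1]:box[3],box[0]:box[2]]
    if s!=1:o=cv2.resize(o,None,fx=s,fy=s,interpolation=cv2.INTER_CUBIC)
    cv2.imwrite(f"pics/{name}.png",o);return p,im
def st():
    s=manip.state();print("t",round(s['time'],2),"p",s['ee_pos'].round(1),"q",s['tcp_rot'].round(4),"F",s['ft_force'].round(1),"gap",round(s['finger_gap'],1),"j",s['qpos'].round(2));return s
E
python3 - <<'E'
import cv2,numpy as np
a=cv2.imread("pics/scene0.png")[200:300,320:420];b=cv2.imread("pics/top0.png")[140:220,90:190]
a=cv2.resize(a,None,fx=4,fy=4,interpolation=cv2.INTER_CUBIC);b=cv2.resize(b,(400,320),interpolation=cv2.INTER_CUBIC)
b=cv2.copyMakeBorder(b,0,80,0,0,cv2.BORDER_CONSTANT)
cv2.imwrite("pics/crop0.png",np.hstack([a,b]))
from h import *
T=cams.camera_params("top");S=cams.camera_params("scene")
print("nut",tri(S,(378,238),T,(117,172)))
for q in [(211,121),(325,116),(332,223),(215,226)]: print("tray top25",ray(T,q,25).round(1))
for q in [(329,274),(212,271),(135,243),(182,207)]: print("spares",ray(T,q,10).round(1))
E
```

```text
nut [533.78234745 288.3369061   89.05795344]
tray top25 [654.3 116.1  25. ]
tray top25 [ 653.6 -125.2   25. ]
tray top25 [ 428.4 -125.5   25. ]
tray top25 [430.  109.1  25. ]
spares [ 328.7 -115.5   10. ]
spares [340.6 118.4  10. ]
spares [401.6 278.9  10. ]
spares [473.5 181.   10. ]
```

View pics/crop0.png

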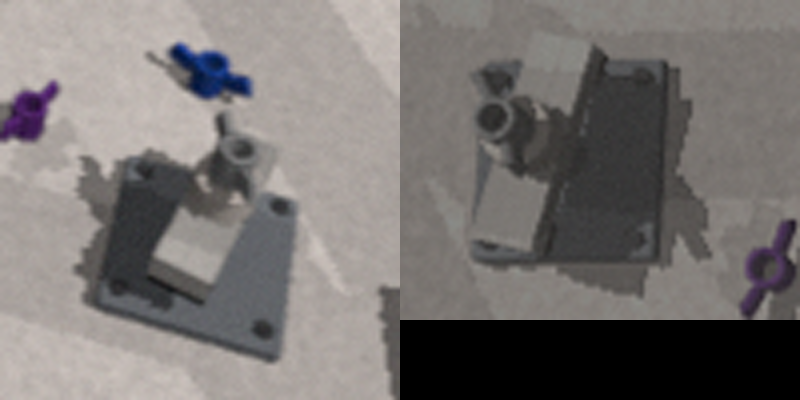

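The crop confirms it: a steel nut on a white ring on an aluminium bar, scene (378,238), top (115,170). The blue and purple nuts lie separately on the bench. Next I move above the stack for a wrist view.

send_rows:
  motion:
    - [[1, 30, 43, 2, 0, 0, 0], [1, 30, 43, 2, 0, 0, 0], [1, 30, 43, 2, 0, 0, 0], [1, 30, 43, 2, 0, 0, 0], [1, 30, 43, 2, 0, 0, 0], [1, 30, 43, 2, 0, 0, 0], [1, 30, 43, 2, 0, 0, 0], [1, 30, 43, 2, 0, 0, 0], [1, 30, 43, 2, 0, 0, 0], [1, 30, 43, 2, 0, 0, 0], [1, 30, 43, 2, 0, 0, 0]]

```text
time: 1.25
ee_pos: [455.0, -196.4, 259.6]
tcp_rot: [-0.001, 0.993, 0.122, 0.001]
ft_force: [0.3, 0.4, 0.2]
finger_gap: 85.7
```

send_rows:
  motion:
    - [[1, 8, 49, -2, 0, 0, 0], [1, 8, 49, -2, 0, 0, 0], [1, 8, 49, -2, 0, 0, 0], [1, 8, 49, -2, 0, 0, 0], [1, 8, 49, -2, 0, 0, 0], [1, 8, 49, -2, 0, 0, 0], [1, 8, 49, -2, 0, 0, 0], [1, 8, 49, -2, 0, 0, 0], [1, 8, 49, -2, 0, 0, 0], [1, 8, 49, -2, 0, 0, 0], [1, 8, 49, -2, 0, 0, 0], [1, 8, 49, -2, 0, 0, 0]]

```text
time: 2.45
ee_pos: [531.5, 289.9, 238.5]
tcp_rot: [-0.0, 0.993, 0.12, -0.001]
ft_force: [0.4, -0.4, 0.2]
finger_gap: 85.0
```

Run:
```python
from h import *
st();snap("wrist","w1");snap("top","t1",(90,140,190,220),5)
st()
```

```text
t 2.45 p [531.5 289.9 238.5] q [-2.000e-04  9.928e-01  1.201e-01 -8.000e-04] F [ 0.4 -0.4  0.2] gap 85.0 j [-0.02  0.38 -0.68  1.68  0.25  1.17 -2.09]
t 2.55 p [532.8 286.3 238.7] q [ 9.000e-04  9.931e-01  1.173e-01 -4.000e-04] F [ 0.  -0.6  0.4] gap 85.5 j [-0.02  0.38 -0.67  1.68  0.26  1.17 -2.09]
```

View pics/w1.png

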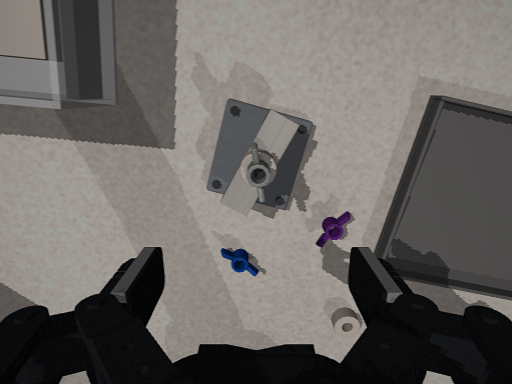

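Run:
```python
from h import *
im=np.load("pics/w1.npy")[90:225,195:330,::-1]
o=cv2.resize(im,(540,540),interpolation=cv2.INTER_CUBIC);
o=cv2.convertScaleAbs(o,alpha=1.3)
t=cv2.imread("pics/t1.png");t=cv2.resize(t,(250,200))
cv2.imwrite("pics/w1c.png",o)
```

```text
(no output)
```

View pics/w1c.png

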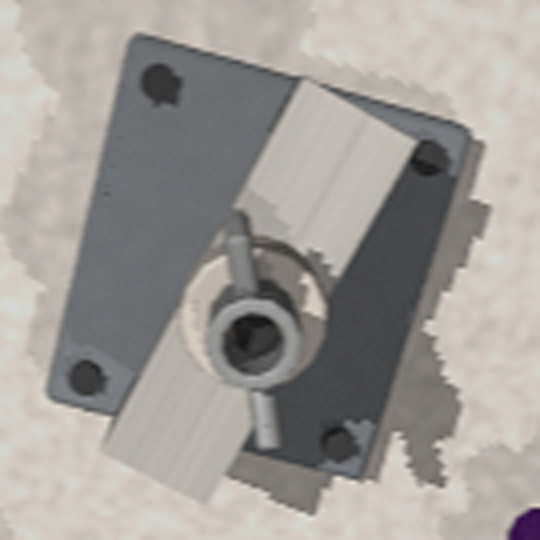

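Run:
```python
from h import *
p=cams.camera_params("wrist");st()
f=lambda c,z:ray(p,(c[0]/4+194.6,c[1]/4+89.6),z)
h=f((255,342),100);print("hub",h.round(1))
a,b=f((238,218),98),f((266,440),98);print("wings",a.round(1),b.round(1),np.degrees(np.arctan2(*(a-b)[1::-1])), (a+b)/2)
c=[f(q,56) for q in((306,80),(415,140),(105,447),(207,500))]
print("bar",np.round(c,1));m1=(c[0]+c[1])/2;m2=(c[2]+c[3])/2
print(m1,m2,(m1+m2)/2,np.linalg.norm(m1-m2),np.degrees(np.arctan2(*(m1-m2)[1::-1])))
for q in [(135,35),(468,130),(48,398),(362,478)]: print("base",f(q,12).round(1))
x=manip.state()['tcp_rot'];print("tool x ang",2*np.degrees(np.arctan2(x[2],x[1])))
T=cams.camera_params("top");t=ray(T,(90+493/4-.5*0-0,0),1)
print("top hub",ray(T,(90+94/4,140+118/4-0),100).round(1), "proj hub in top",proj(T,h))
S=cams.camera_params("scene");print("scene hub",ray(S,(320+240/4,200+150/4),100).round(1))
```

```text
t 2.55 p [532.8 286.3 238.7] q [ 9.000e-04  9.931e-01  1.173e-01 -4.000e-04] F [ 0.  -0.6  0.4] gap 85.5 j [-0.02  0.38 -0.67  1.68  0.26  1.17 -2.09]
hub [539.1 285.6 100. ]
wings [565.  295.6  98. ] [516.6 277.5  98. ] 20.518994008895092 [540.76905357 286.5592894   98.        ]
bar [[595.5 286.   56. ]
 [587.8 256.2  56. ]
 [491.2 314.8  56. ]
 [482.8 285.   56. ]]
[591.63294652 271.08103565  56.        ] [486.98849724 299.87913416  56.        ] [539.31072188 285.4800849   56.        ] 108.53474670854824 -15.38687673614956
base [594.8 332.3  12. ]
base [591.4 235.9  12. ]
base [486.6 336.   12. ]
base [483.8 237.9  12. ]
tool x ang 13.471733492612529
top hub [536.2 289.  100. ] proj hub in top [115.33847275 167.94432367]
scene hub [540.4 291.6 100. ]
```

send_rows:
  motion:
    - [[1, 0.3, -0.1, -4, 0, 0, 4], [1, 0.65, -0.15, -8, 0, 0, 7], [1, 0.65, -0.15, -10, 0, 0, 7], [1, 0.65, -0.15, -10, 0, 0, 7]]

```text
time: 2.95
ee_pos: [537.2, 281.5, 135.2]
tcp_rot: [0.002, 0.984, 0.177, -0.004]
ft_force: [-0.9, -0.2, -0.1]
finger_gap: 85.6
```

Run:
```python
from h import *
print(manip.tip_extent)
st();p,im=snap("wrist","w2");st();print(-p["R"].T@p["t"], proj(p,(539,286.5,100)),proj(p,(539,286.5,90)))
```

```text
8.0
t 2.95 p [537.2 281.5 135.2] q [ 0.0022  0.9843  0.1765 -0.0039] F [-0.9 -0.2 -0.1] gap 85.6 j [-0.04  0.5  -0.65  1.76  0.35  1.01 -2.04]
t 3.0 p [538.6 283.3 137.7] q [ 0.0012  0.9842  0.1769 -0.0017] F [-0.2  0.5  1.1] gap 85.1 j [-0.04  0.5  -0.65  1.76  0.35  1.01 -2.04]
[608.38926257 307.99223187 270.83750954] [248.80541171 222.18123264] [249.13008563 215.79469   ]
```

View pics/w2.png

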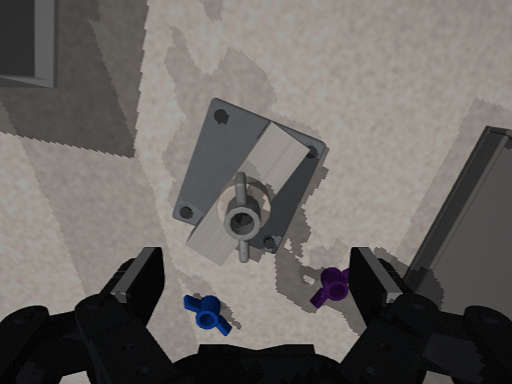

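Run:
```python
from h import *
for i in range(4):
    st();p,im=snap("wrist",f"w3_{i}")
    print(proj(p,(539,286.5,100)))
    g=im[170:280,190:300]
a=np.load("pics/w3_3.npy")[150:270,180:300,::-1]
cv2.imwrite("pics/w3.png",cv2.resize(a,(600,600),interpolation=cv2.INTER_CUBIC))
```

```text
t 3.0 p [538.6 283.3 137.7] q [ 0.0012  0.9842  0.1769 -0.0017] F [-0.2  0.5  1.1] gap 85.1 j [-0.04  0.5  -0.65  1.76  0.35  1.01 -2.04]
[250.97302886 223.72238621]
t 3.05 p [539.7 284.8 139.6] q [4.000e-04 9.842e-01 1.772e-01 1.000e-04] F [-0.4  0.7  0.2] gap 85.6 j [-0.04  0.5  -0.65  1.75  0.35  1.01 -2.04]
[252.90475288 225.10461607]
t 3.1 p [540.4 285.9 140.9] q [-1.000e-04  9.841e-01  1.775e-01  1.300e-03] F [ 0.4 -0.2  0.7] gap 85.6 j [-0.04  0.5  -0.65  1.75  0.35  1.01 -2.04]
[254.3285414  225.94236883]
t 3.15 p [540.6 286.7 141.5] q [-3.000e-04  9.841e-01  1.778e-01  1.800e-03] F [1.4 0.3 0.7] gap 85.6 j [-0.04  0.5  -0.65  1.75  0.35  1.01 -2.04]
[255.28485393 226.32014574]
```

View pics/w3.png

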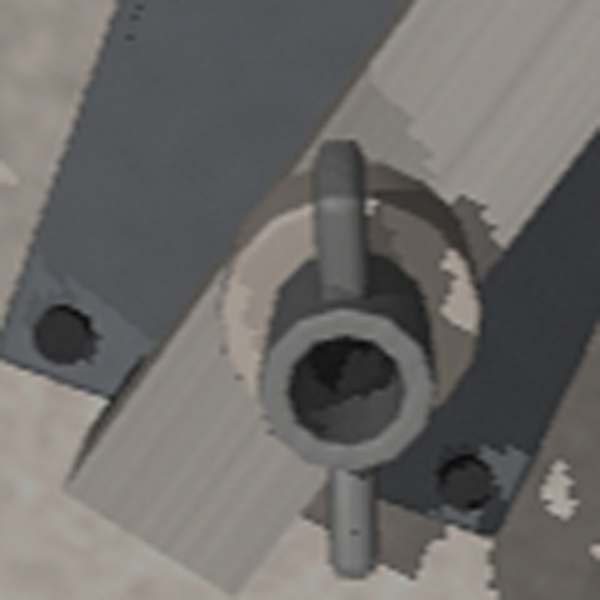

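send_rows:
  motion:
    - [[1, 0, 0, 0, 0, 0, 0], [1, 0, 0, 0, 0, 0, 0], [1, 0, 0, 0, 0, 0, 0], [1, 0, 0, 0, 0, 0, 0], [1, 0, 0, 0, 0, 0, 0], [1, 0, 0, 0, 0, 0, 0], [1, 0, 0, 0, 0, 0, 0], [1, 0, 0, 0, 0, 0, 0]]

```text
time: 4.0
ee_pos: [538.9, 286.7, 139.2]
tcp_rot: [-0.0, 0.984, 0.179, -0.0]
ft_force: [-0.1, -0.1, 0.8]
finger_gap: 85.5
```

Run:
```python
from h import *
st();p,im=snap("wrist","w4",(180,150,300,270),5);st()
import pickle;pickle.dump(p,open("pics/w4.pkl","wb"));print(proj(p,(539,286.5,100)))
```

```text
t 4.0 p [538.9 286.7 139.2] q [-0.000e+00  9.839e-01  1.786e-01 -1.000e-04] F [-0.1 -0.1  0.8] gap 85.5 j [-0.04  0.5  -0.65  1.75  0.35  1.01 -2.04]
t 4.05 p [539.  286.7 139.2] q [-0.      0.9839  0.1785 -0.    ] F [-0.3  0.4 -0.2] gap 85.2 j [-0.04  0.5  -0.65  1.75  0.35  1.01 -2.04]
[256.17320574 225.26826026]
```

View pics/w4.png

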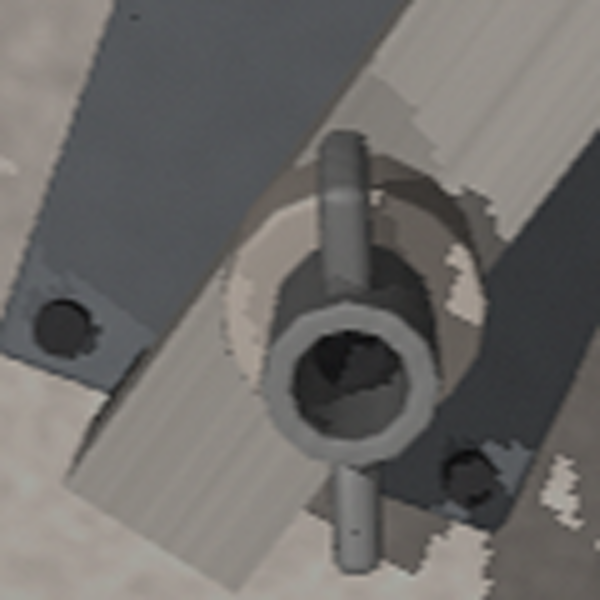

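Run:
```python
from h import *
import pickle;p=pickle.load(open("pics/w4.pkl","rb"))
f=lambda c,z:ray(p,(c[0]/5+179.6,c[1]/5+149.6),z)
print("hub",f((352,383),100)); a,b=f((345,135),98),f((357,570),98)
print(np.degrees(np.arctan2(*(a-b)[1::-1])),(a+b)/2)
x=p["R"];c=-x.T@p["t"];print(c)
im=np.load("pics/w4.npy")[220:384,60:460,::-1];cv2.imwrite("pics/w4f.png",cv2.resize(im,None,fx=2,fy=2))
```

```text
hub [537.13078204 289.76081882 100.        ]
21.670562810589228 [538.87132808 290.53826547  98.        ]
[609.07423981 312.63673473 275.47521462]
```

View pics/w4f.png

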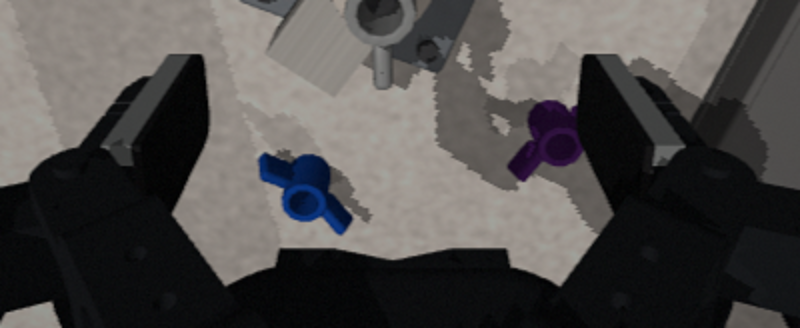

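send_rows:
  motion:
    - [[0.2, -0.1, 0.33, -1, 0, 0, 0], [0.2, -0.1, 0.33, -2.2, 0, 0, 0], [0.2, -0.1, 0.33, -3.5, 0, 0, 0], [0.2, -0.1, 0.33, -4.5, 0, 0, 0], [0.2, -0.1, 0.33, -5.1, 0, 0, 0], [0.2, -0.1, 0.33, -5.3, 0, 0, 0], [0.2, -0.1, 0.33, -5.3, 0, 0, 0], [0.2, -0.1, 0.33, -5.3, 0, 0, 0], [0.2, -0.1, 0.33, -5.3, 0, 0, 0]]
  force: 25

```text
time: 4.95
ee_pos: [538.5, 290.3, 87.0]
tcp_rot: [-0.0, 0.984, 0.179, 0.001]
ft_force: [0.2, -0.1, -0.2]
finger_gap: 51.5
```

Run:
```python
from h import *
st();p,im=snap("wrist","w5")
snap("scene","s5",(320,180,440,300),5)
```

```text
t 4.95 p [538.5 290.3  87. ] q [-2.000e-04  9.839e-01  1.785e-01  6.000e-04] F [ 0.2 -0.1 -0.2] gap 51.5 j [-0.07  0.57 -0.62  1.78  0.4   0.92 -2.08]
```

View pics/w5.png

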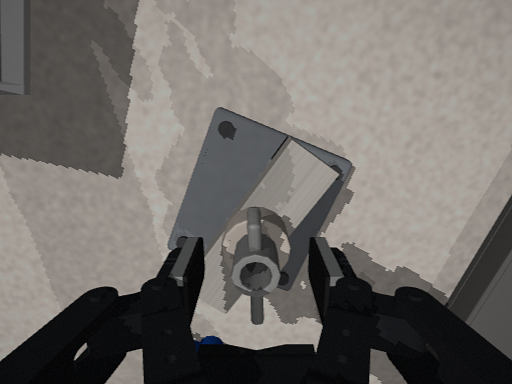

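View pics/s5.png

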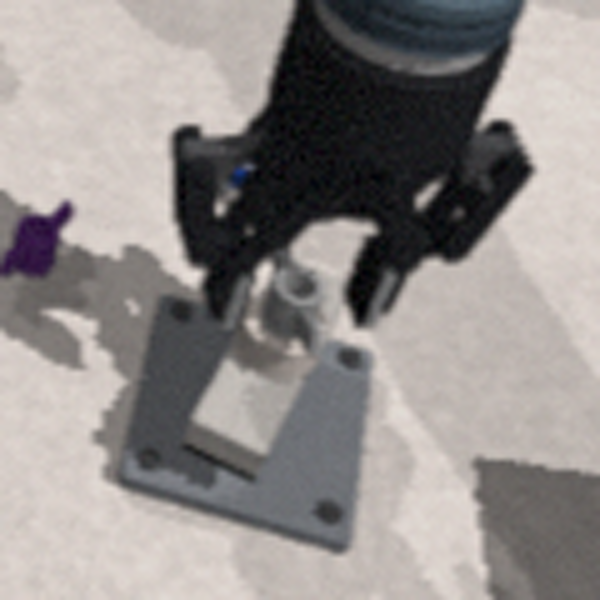

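Run:
```python
from h import *
p=cams.camera_params("wrist");s=manip.state()['ee_pos'];print(proj(p,(s[0],s[1],100)))
```

```text
[255.71787018 271.84695626]
```

send_rows:
  motion:
    - [[-1, 0, 0, 0, 0, 0, 0], [-1, 0, 0, 0, 0, 0, 0], [-1, 0, 0, 0, 0, 0, 0], [-1, 0, 0, 0, 0, 0, 0], [-1, 0, 0, 0, 0, 0, 0], [-1, 0, 0, 0, 0, 0, 0], [-1, 0, 0, 0, 0, 0, 0]]
  force: 25

```text
time: 5.75
ee_pos: [538.2, 290.2, 86.5]
tcp_rot: [-0.0, 0.984, 0.179, 0.0]
ft_force: [-0.0, -0.5, 2.4]
finger_gap: 20.3
```

Run:
```python
from h import *
st();p,im=snap("wrist","w6")
snap("scene","s6",(320,180,440,300),5)
```

```text
t 5.75 p [538.2 290.2  86.5] q [-1.000e-04  9.839e-01  1.786e-01  2.000e-04] F [-0.  -0.5  2.4] gap 20.3 j [-0.07  0.57 -0.62  1.78  0.4   0.92 -2.08]
```

View pics/w6.png

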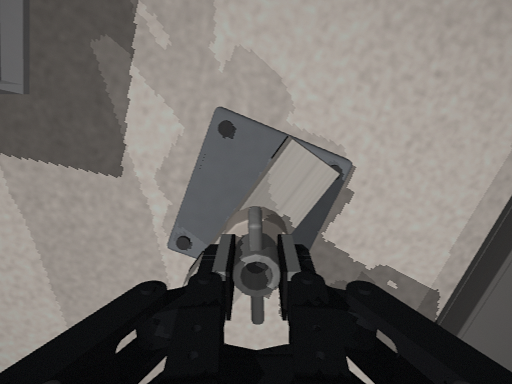

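View pics/s6.png

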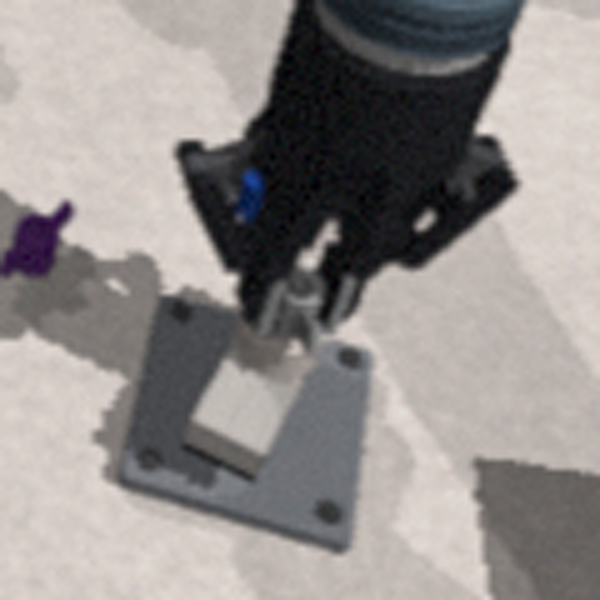

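send_rows:
  motion:
    - [[-1, 0, 0, 0.5, 0, 0, 0], [-1, 0, 0, 1.2, 0, 0, 0], [-1, 0, 0, 2.2, 0, 0, 0], [-1, 0, 0, 3.5, 0, 0, 0], [-1, 0, 0, 5, 0, 0, 0], [-1, 0, 0, 6.5, 0, 0, 0], [-1, 0, 0, 7.5, 0, 0, 0], [-1, 0, 0, 8, 0, 0, 0], [-1, 0, 0, 8, 0, 0, 0]]
  force: 30

```text
time: 6.75
ee_pos: [538.6, 290.3, 167.5]
tcp_rot: [-0.0, 0.984, 0.178, 0.001]
ft_force: [-0.1, -0.2, -0.7]
finger_gap: 20.2
```

Run:
```python
from h import *
st();p,im=snap("wrist","w7");T,im=snap("top","t7")
S=cams.camera_params("scene")
# tray corners from scene/top
import numpy as np
for nm,P,q in(("top",T,[(211,121),(325,116),(332,223),(215,226)]),("scene",S,[(283,276),(181,250),(217,190),(304,206)])):
    pts=[ray(P,a,25) for a in q];print(nm,np.round(pts,1),np.mean(pts,0))
```

```text
t 6.75 p [538.6 290.3 167.5] q [-2.000e-04  9.839e-01  1.785e-01  1.000e-03] F [-0.1 -0.2 -0.7] gap 20.2 j [-0.03  0.47 -0.67  1.73  0.33  1.05 -2.02]
top [[ 654.3  116.1   25. ]
 [ 653.6 -125.2   25. ]
 [ 428.4 -125.5   25. ]
 [ 430.   109.1   25. ]] [541.55182513  -6.35845509  25.        ]
scene [[ 646.8  117.    25. ]
 [ 655.  -117.3   25. ]
 [ 448.  -117.2   25. ]
 [ 429.6  112.1   25. ]] [544.84685912  -1.36378989  25.        ]
```

View pics/w7.png

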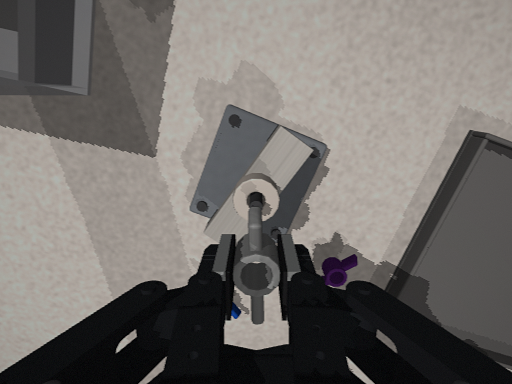

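View pics/t7.png

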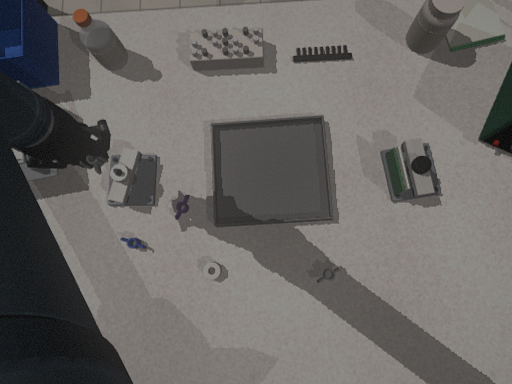

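send_rows:
  motion:
    - [[-1, 0.2, -1, 0, 0, 0, 0], [-1, 0.6, -4, 0, 0, 0, 0], [-1, 1.1, -8, 0, 0, 0, 0], [-1, 1.8, -12.5, 0, 0, 0, 0], [-1, 2.5, -17, 0, 0, 0, 0], [-1, 3.2, -21.5, 0, 0, 0, 0], [-1, 3.9, -26, -1, 0, 0, 0], [-1, 4.5, -30, -2, 0, 0, 0], [-1, 5, -33.5, -4, 0, 0, 0], [-1, 5.2, -35.5, -6, 0, 0, 0], [-1, 5.2, -36, -8, 0, 0, 0], [-1, 5.2, -36, -9, 0, 0, 0]]

```text
time: 8.05
ee_pos: [587.6, -73.4, 73.3]
tcp_rot: [-0.0, 0.984, 0.176, -0.003]
ft_force: [-1.4, 0.1, -0.7]
finger_gap: 20.3
```

send_rows:
  motion:
    - [[-1, 0, 0, 0, 0, 0, 0], [-1, 0, 0, 0, 0, 0, 0], [-1, 0, 0, -1, 0, 0, 0], [-1, 0, 0, -2, 0, 0, 0], [-1, 0, 0, -3, 0, 0, 0], [-1, 0, 0, -4, 0, 0, 0], [-1, 0, 0, -4.5, 0, 0, 0], [-1, 0, 0, -4.8, 0, 0, 0], [-1, 0, 0, -4.8, 0, 0, 0], [-1, 0, 0, -4.8, 0, 0, 0]]

```text
time: 9.05
ee_pos: [590.3, -70.0, 28.5]
tcp_rot: [0.0, 0.984, 0.179, 0.0]
ft_force: [0.2, 0.1, -0.9]
finger_gap: 20.1
```

Run:
```python
from h import *
st();p,im=snap("wrist","w8");T,im=snap("scene","s8",(160,150,320,290),4)
```

```text
t 9.05 p [590.3 -70.   28.5] q [0.000e+00 9.839e-01 1.786e-01 3.000e-04] F [ 0.2  0.1 -0.9] gap 20.1 j [ 0.45  0.6  -0.49  1.85  0.39  0.79 -1.46]
```

View pics/w8.png

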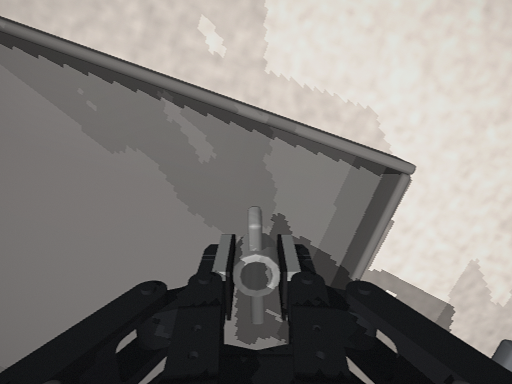

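View pics/s8.png

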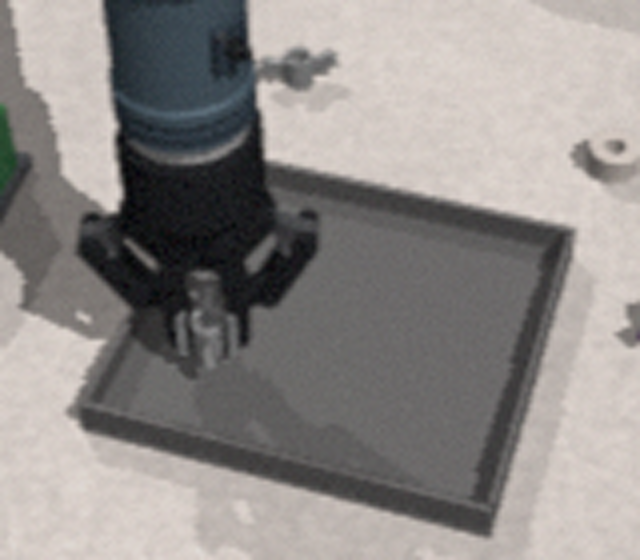

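send_rows:
  motion:
    - [[-1, 0, 0, -0.5, 0, 0, 0], [-1, 0, 0, -1.0, 0, 0, 0], [-1, 0, 0, -1.2, 0, 0, 0], [-1, 0, 0, -1.25, 0, 0, 0], [-1, 0, 0, -1.25, 0, 0, 0]]

```text
time: 9.65
ee_pos: [589.9, -70.1, 15.6]
tcp_rot: [-0.0, 0.984, 0.179, -0.0]
ft_force: [-0.2, 0.7, -0.2]
finger_gap: 20.5
```

send_rows:
  motion:
    - [[-0.3, 0, 0, 0, 0, 0, 0], [0, 0, 0, 0, 0, 0, 0], [0, 0, 0, 0, 0, 0, 0], [0, 0, 0, 0, 0, 0, 0], [0, 0, 0, 1, 0, 0, 0], [0, 0, 0, 3, 0, 0, 0], [0, 0, 0, 6, 0, 0, 0], [0, 0, 0, 9, 0, 0, 0], [0, 0, 0, 11, 0, 0, 0], [0, 0, 0, 12, 0, 0, 0]]

```text
time: 10.65
ee_pos: [591.8, -70.0, 139.1]
tcp_rot: [0.001, 0.984, 0.179, 0.002]
ft_force: [0.6, -0.1, -0.7]
finger_gap: 42.8
```

Run:
```python
from h import *
st();p,im=snap("wrist","w9")
```

```text
t 10.65 p [591.8 -70.  139.1] q [8.000e-04 9.839e-01 1.786e-01 2.400e-03] F [ 0.6 -0.1 -0.7] gap 42.8 j [ 0.51  0.45 -0.56  1.8   0.29  0.97 -1.38]
```

View pics/w9.png

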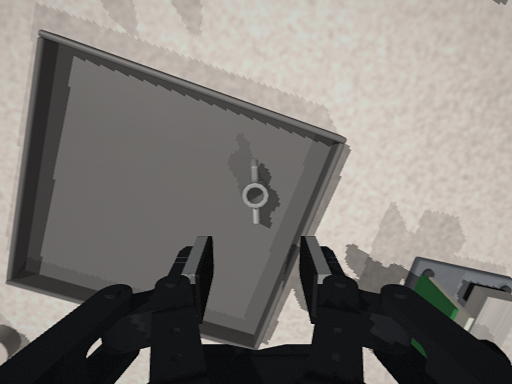

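send_rows:
  motion:
    - [[0.5, -0.2, 1, 0.3, 0, 0, 6], [0.5, -0.6, 4, 0.6, 0, 0, 13], [0.5, -1.1, 8, 1, 0, 0, 21], [0.5, -1.8, 12.5, 1.5, 0, 0, 29], [0.5, -2.5, 17, 1.5, 0, 0, 37], [0.5, -3.2, 21.5, 1.5, 0, 0, 45], [0.5, -3.9, 26, 1.5, 0, 0, 53], [0.5, -4.5, 30, 1.5, 0, 0, 61], [0.5, -5, 33.5, 1.5, 0, 0, 69], [0.5, -5.2, 35.5, 1.5, 0, 0, 77], [0.5, -5.2, 36, 1.5, 0, 0, 85], [0.5, -5.2, 36, 1.5, 0, 0, 93]]

```text
time: 11.9
ee_pos: [536.4, 291.9, 149.8]
tcp_rot: [-0.001, 0.544, 0.839, -0.0]
ft_force: [0.1, -0.3, 0.0]
finger_gap: 64.3
```

send_rows:
  motion:
    - [[0.5, 0, 0, 0, 0, 0, 8], [0.5, 0, 0, 0, 0, 0, 16], [0.5, 0, 0, 0, 0, 0, 24], [0.5, 0, 0, 0, 0, 0, 32], [0.5, 0, 0, 0, 0, 0, 40], [0.5, 0, 0, 0, 0, 0, 46], [0.5, 0, 0, 0, 0, 0, 50], [0.5, 0, 0, 0, 0, 0, 51], [0.5, 0, 0, 0, 0, 0, 51], [0.5, 0, 0, 0, 0, 0, 51], [0.5, 0, 0, 0, 0, 0, 51], [0.5, 0, 0, 0, 0, 0, 51]]

```text
time: 13.1
ee_pos: [538.0, 290.0, 150.8]
tcp_rot: [0.0, 0.134, 0.991, -0.0]
ft_force: [-0.5, -0.2, -0.4]
finger_gap: 64.0
```

Run:
```python
from h import *
st();p,im=snap("wrist","w10");st()
import pickle;pickle.dump(p,open("pics/w10.pkl","wb"))
```

```text
t 13.1 p [538.  290.  150.8] q [ 1.000e-04  1.344e-01  9.909e-01 -1.000e-04] F [-0.5 -0.2 -0.4] gap 64.0 j [ 0.27  0.7  -1.13  1.73  0.69  1.17  0.24]
t 13.15 p [538.  290.  150.9] q [ 1.000e-04  1.343e-01  9.909e-01 -1.000e-04] F [0.1 0.3 0.9] gap 64.0 j [ 0.27  0.7  -1.13  1.73  0.69  1.17  0.24]
```

View pics/w10.png

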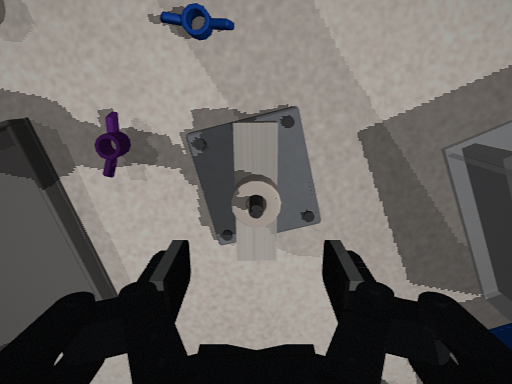

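Run:
```python
from h import *
import pickle;p=pickle.load(open("pics/w10.pkl","rb"))
im=np.load("pics/w10.npy");hsv=cv2.cvtColor(im,cv2.COLOR_RGB2HSV)
cv2.imwrite("pics/w10c.png",cv2.resize(im[110:270,190:330,::-1],None,fx=4,fy=4,interpolation=cv2.INTER_CUBIC)[:600])
print(proj(p,(538,290,76)))
```

```text
[256.01151456 204.77453006]
```

View pics/w10c.png

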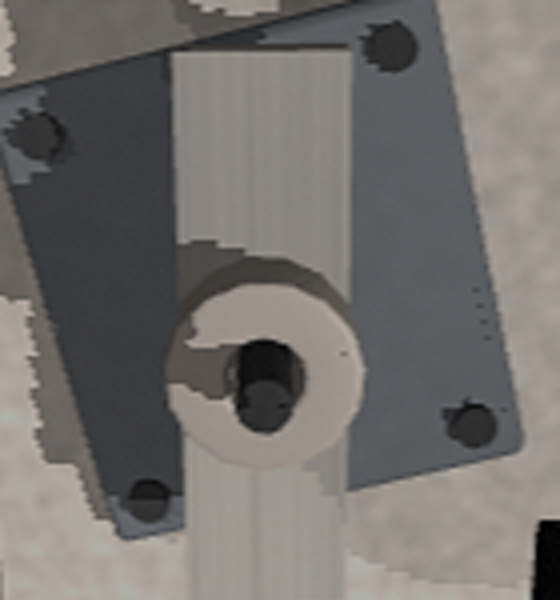

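send_rows:
  motion:
    - [[0.3, 0, 0, -1, 0, 0, 0], [0.3, 0, 0, -2.5, 0, 0, 0], [0.3, 0, 0, -4, 0, 0, 0], [0.3, 0, 0, -5.5, 0, 0, 0], [0.3, 0, 0, -7, 0, 0, 0], [0.3, 0, 0, -8, 0, 0, 0], [0.3, 0, 0, -8.5, 0, 0, 0], [0.3, 0, 0, -8.5, 0, 0, 0], [0.3, 0, 0, -8.5, 0, 0, 0]]

```text
time: 14.05
ee_pos: [538.3, 290.4, 66.2]
tcp_rot: [0.0, 0.134, 0.991, 0.0]
ft_force: [0.2, 0.1, 0.9]
finger_gap: 55.2
```

send_rows:
  motion:
    - [[-1, 0, 0, 0, 0, 0, 0], [-1, 0, 0, 0, 0, 0, 0], [-1, 0, 0, 0, 0, 0, 0], [-1, 0, 0, 0, 0, 0, 0], [-1, 0, 0, 0, 0, 0, 0], [-1, 0, 0, 0, 0, 0, 0]]
  force: 25

```text
time: 14.65
ee_pos: [538.7, 290.5, 66.8]
tcp_rot: [0.001, 0.134, 0.991, 0.0]
ft_force: [-0.1, -1.1, 5.8]
finger_gap: 34.1
```

Run:
```python
from h import *
st();p,im=snap("wrist","w11")
snap("scene","s11",(320,180,440,300),5)
```

```text
t 14.65 p [538.7 290.5  66.8] q [7.000e-04 1.343e-01 9.909e-01 5.000e-04] F [-0.1 -1.1  5.8] gap 34.1 j [ 0.21  0.79 -1.04  1.77  0.79  1.05  0.18]
```

View pics/w11.png

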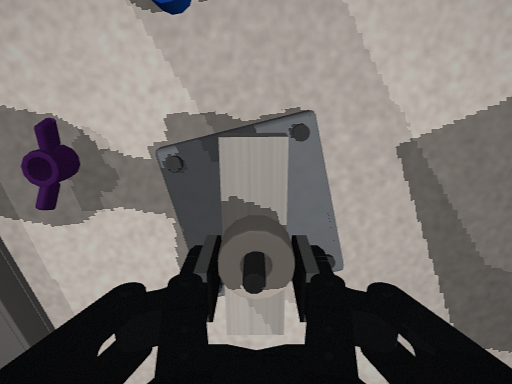

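View pics/s11.png

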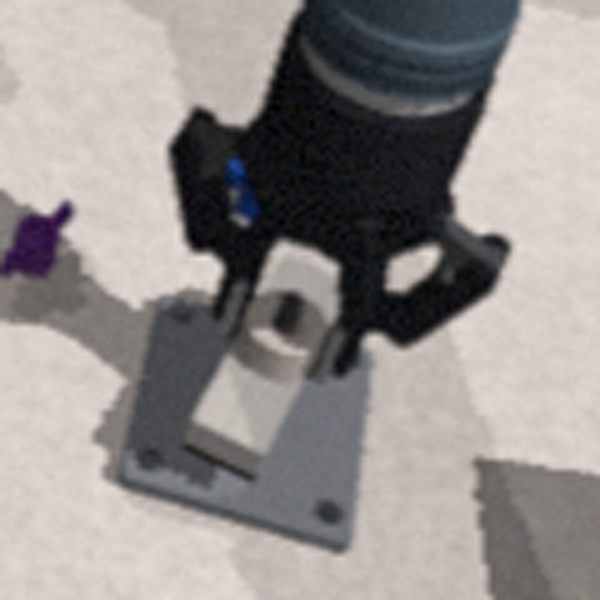

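send_rows:
  motion:
    - [[-1, 0, 0, 0.4, 0, 0, 0], [-1, 0, 0, 1, 0, 0, 0], [-1, 0, 0, 2, 0, 0, 0], [-1, 0, 0, 3.5, 0, 0, 0], [-1, 0, 0, 5, 0, 0, 0], [-1, 0, 0, 6.5, 0, 0, 0], [-1, 0, 0, 7.5, 0, 0, 0], [-1, 0, 0, 8, 0, 0, 0], [-1, 0, 0, 8, 0, 0, 0]]
  force: 30

```text
time: 15.65
ee_pos: [538.5, 290.2, 146.9]
tcp_rot: [0.001, 0.134, 0.991, 0.0]
ft_force: [0.0, -0.5, -0.2]
finger_gap: 33.5
```

Run:
```python
from h import *
st();p,im=snap("wrist","w12")
```

```text
t 15.65 p [538.5 290.2 146.9] q [7.000e-04 1.343e-01 9.909e-01 4.000e-04] F [ 0.  -0.5 -0.2] gap 33.5 j [ 0.27  0.7  -1.13  1.73  0.69  1.16  0.24]
```

View pics/w12.png

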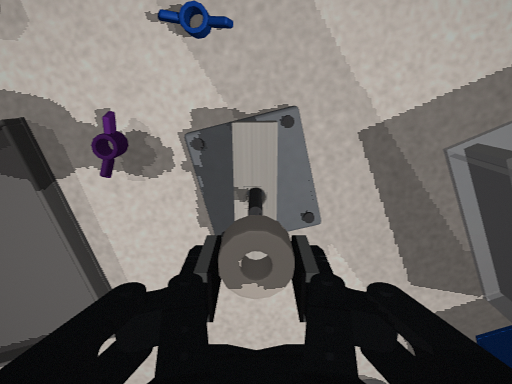

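send_rows:
  motion:
    - [[-1, -0.2, -1, 0, 0, 0, 0], [-1, -0.6, -4, 0, 0, 0, 0], [-1, -1.1, -8, 0, 0, 0, 0], [-1, -1.8, -12.5, 0, 0, 0, 0], [-1, -2.5, -17, 0, 0, 0, 0], [-1, -3.2, -21.5, 0, 0, 0, 0], [-1, -3.9, -26, -1, 0, 0, 0], [-1, -4.5, -30, -2, 0, 0, 0], [-1, -5, -33.5, -4, 0, 0, 0], [-1, -5.3, -35, -6, 0, 0, 0], [-1, -5.3, -35.5, -8, 0, 0, 0], [-1, -5.3, -35.5, -9, 0, 0, 0]]

```text
time: 16.9
ee_pos: [482.5, -67.4, 53.3]
tcp_rot: [-0.002, 0.136, 0.991, -0.0]
ft_force: [0.1, 0.5, -0.6]
finger_gap: 34.0
```

send_rows:
  motion:
    - [[-1, 0, 0, 0, 0, 0, 0], [-1, 0, 0, 0, 0, 0, 0], [-1, 0, 0, 0, 0, 0, 0], [-1, 0, 0, -0.7, 0, 0, 0], [-1, 0, 0, -1.6, 0, 0, 0], [-1, 0, 0, -2.5, 0, 0, 0], [-1, 0, 0, -3.2, 0, 0, 0], [-1, 0, 0, -3.7, 0, 0, 0], [-1, 0, 0, -4, 0, 0, 0], [-1, 0, 0, -4, 0, 0, 0], [-1, 0, 0, -4, 0, 0, 0]]

```text
time: 18.0
ee_pos: [484.9, -64.8, 15.8]
tcp_rot: [-0.0, 0.134, 0.991, -0.0]
ft_force: [-0.3, 1.1, 2.0]
finger_gap: 33.9
```

Run:
```python
from h import *
st();p,im=snap("wrist","w13");T,im=snap("scene","s13",(160,150,320,290),4)
```

```text
t 18.0 p [484.9 -64.8  15.8] q [-1.000e-04  1.341e-01  9.910e-01 -0.000e+00] F [-0.3  1.1  2. ] gap 33.9 j [ 0.94  0.71 -1.05  2.08  0.85  0.86  0.68]
```

View pics/w13.png

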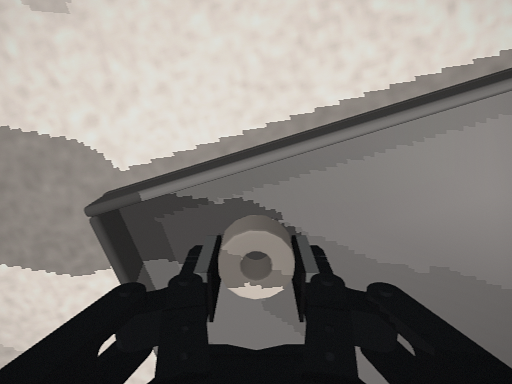

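View pics/s13.png

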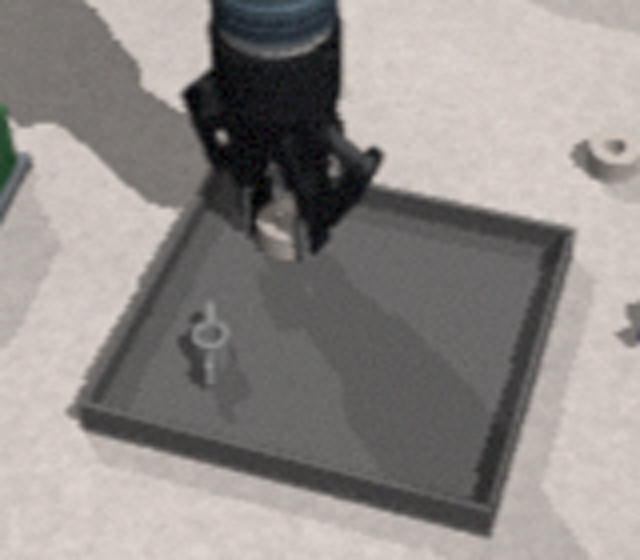

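send_rows:
  motion:
    - [[-0.1, 0, 0, 0, 0, 0, 0], [0.1, 0, 0, 0, 0, 0, 0], [0.1, 0, 0, 0, 0, 0, 0], [0.1, 0, 0, 0, 0, 0, 0], [0.1, 0, 0, 1, 0, 0, 0], [0.1, 0, 0, 3, 0, 0, 0], [0.1, 0, 0, 6, 0, 0, 0], [0.1, 0, 0, 9, 0, 0, 0], [0.1, 0, 0, 12, 0, 0, 0], [0.1, 0, 0, 13, 0, 0, 0]]

```text
time: 19.1
ee_pos: [487.1, -64.7, 149.2]
tcp_rot: [0.003, 0.134, 0.991, -0.0]
ft_force: [0.3, 0.0, -0.1]
finger_gap: 46.7
```

Run:
```python
from h import *
st();p,im=snap("wrist","w14")
```

```text
t 19.1 p [487.1 -64.7 149.2] q [ 2.700e-03  1.341e-01  9.910e-01 -2.000e-04] F [ 0.3  0.  -0.1] gap 46.7 j [ 1.14  0.54 -1.3   2.01  0.6   1.05  0.85]
```

View pics/w14.png

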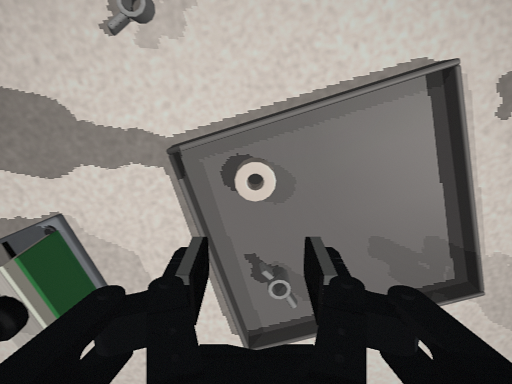

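send_rows:
  motion:
    - [[0.4, 0.2, 1, 0.1, 0, 0, 0], [0.4, 0.6, 4, 0.3, 0, 0, 0], [0.4, 1.1, 8, 0.5, 0, 0, 0], [0.4, 1.8, 12.5, 0.5, 0, 0, 0], [0.4, 2.5, 17, 0.5, 0, 0, 0], [0.4, 3.2, 21.5, 0.5, 0, 0, 0], [0.4, 3.9, 26, 0.5, 0, 0, 0], [0.4, 4.5, 30, 0.5, 0, 0, 0], [0.4, 5, 33.5, 0.5, 0, 0, 0], [0.4, 5.3, 35.2, 0.5, 0, 0, 0], [0.4, 5.3, 35.5, 0.5, 0, 0, 0], [0.4, 5.3, 35.5, 0.5, 0, 0, 0]]

```text
time: 20.35
ee_pos: [536.5, 290.3, 149.1]
tcp_rot: [-0.001, 0.133, 0.991, -0.001]
ft_force: [0.8, -0.5, -0.1]
finger_gap: 59.9
```

send_rows:
  motion:
    - [[0.4, 0, 0, 0, 0, 0, 0], [0.4, 0, 0, 0, 0, 0, 0], [0.4, 0, 0, 0, 0, 0, 0], [0.4, 0, 0, 0, 0, 0, 0], [0.4, 0, 0, 0, 0, 0, 0], [0.4, 0, 0, 0, 0, 0, 0]]

```text
time: 20.95
ee_pos: [538.1, 289.7, 150.9]
tcp_rot: [0.0, 0.134, 0.991, -0.0]
ft_force: [-0.7, -0.2, -0.2]
finger_gap: 59.9
```

Run:
```python
from h import *
st();p,im=snap("wrist","w15",(180,90,340,270),3.3)
import pickle;pickle.dump(p,open("pics/w15.pkl","wb"))
print(proj(p,(538,290,56)),proj(p,(538,290,90)))
```

```text
t 20.95 p [538.1 289.7 150.9] q [ 1.000e-04  1.344e-01  9.909e-01 -0.000e+00] F [-0.7 -0.2 -0.2] gap 59.9 j [ 0.27  0.69 -1.12  1.73  0.68  1.16  0.25]
[256.24588165 195.824673  ] [256.36428541 211.46918531]
```

View pics/w15.png

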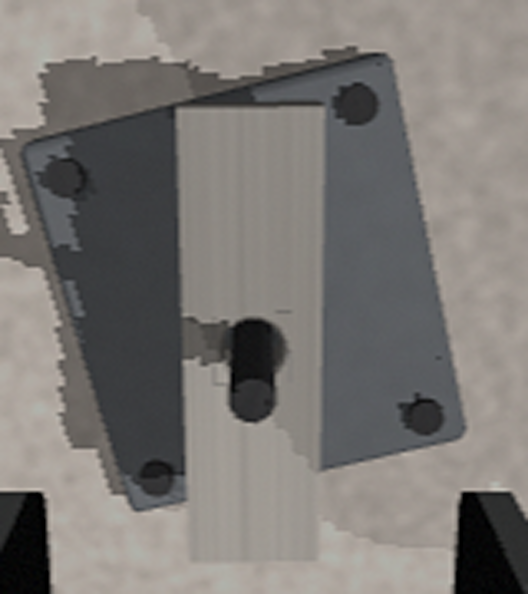

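send_rows:
  motion:
    - [[0.4, 0, 0, -1, 0, 0, 0], [0.4, 0, 0, -2.5, 0, 0, 0], [0.4, 0, 0, -4.5, 0, 0, 0], [0.4, 0, 0, -6.5, 0, 0, 0], [0.4, 0, 0, -8.3, 0, 0, 0], [0.4, 0, 0, -9.6, 0, 0, 0], [0.4, 0, 0, -10.2, 0, 0, 0], [0.4, 0, 0, -10.4, 0, 0, 0], [0.4, 0, 0, -10.4, 0, 0, 0], [0.4, 0, 0, -10.4, 0, 0, 0]]

```text
time: 22.0
ee_pos: [538.6, 290.5, 47.7]
tcp_rot: [0.001, 0.134, 0.991, 0.001]
ft_force: [0.4, -0.7, -0.8]
finger_gap: 60.0
```

send_rows:
  motion:
    - [[-1, 0, 0, 0, 0, 0, 0], [-1, 0, 0, 0, 0, 0, 0], [-1, 0, 0, 0, 0, 0, 0], [-1, 0, 0, 0, 0, 0, 0], [-1, 0, 0, 0, 0, 0, 0], [-1, 0, 0, 0, 0, 0, 0], [-1, 0, 0, 0, 0, 0, 0]]
  force: 50

```text
time: 22.7
ee_pos: [538.7, 290.4, 47.7]
tcp_rot: [0.001, 0.134, 0.991, 0.0]
ft_force: [-0.4, -0.2, 6.2]
finger_gap: 30.8
```

Run:
```python
from h import *
st();p,im=snap("wrist","w16")
snap("scene","s16",(320,180,440,300),5)
```

```text
t 22.7 p [538.7 290.4  47.7] q [7.000e-04 1.343e-01 9.909e-01 4.000e-04] F [-0.4 -0.2  6.2] gap 30.8 j [ 0.19  0.81 -1.01  1.78  0.8   1.02  0.17]
```

View pics/w16.png

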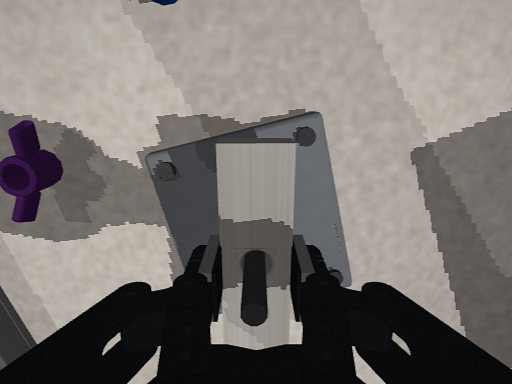

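View pics/s16.png

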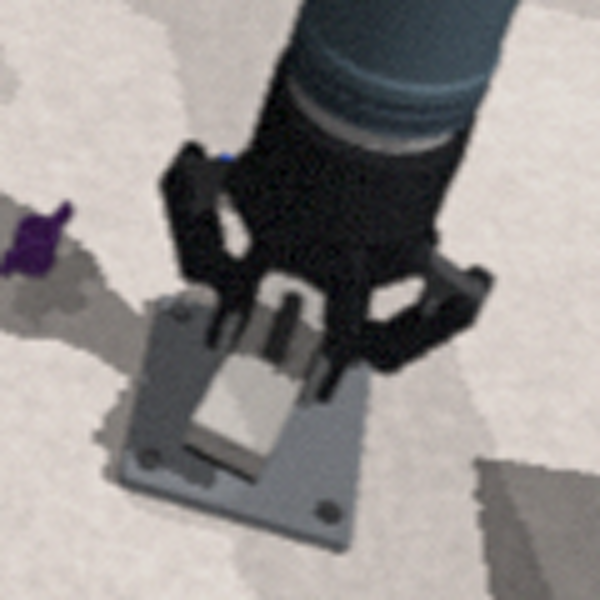

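send_rows:
  motion:
    - [[-1, 0, 0, 0.4, 0, 0, 0], [-1, 0, 0, 1, 0, 0, 0], [-1, 0, 0, 2, 0, 0, 0], [-1, 0, 0, 3.2, 0, 0, 0], [-1, 0, 0, 4.6, 0, 0, 0], [-1, 0, 0, 6, 0, 0, 0], [-1, 0, 0, 7.5, 0, 0, 0], [-1, 0, 0, 8.7, 0, 0, 0], [-1, 0, 0, 9.6, 0, 0, 0], [-1, 0, 0, 10, 0, 0, 0], [-1, 0, 0, 10, 0, 0, 0]]
  force: 60

```text
time: 23.9
ee_pos: [538.3, 290.1, 147.4]
tcp_rot: [0.0, 0.134, 0.991, 0.0]
ft_force: [0.4, 0.7, -0.4]
finger_gap: 30.4
```

Run:
```python
from h import *
st();p,im=snap("wrist","w17")
```

```text
t 23.9 p [538.3 290.1 147.4] q [4.000e-04 1.343e-01 9.909e-01 2.000e-04] F [ 0.4  0.7 -0.4] gap 30.4 j [ 0.26  0.7  -1.12  1.73  0.68  1.16  0.24]
```

View pics/w17.png

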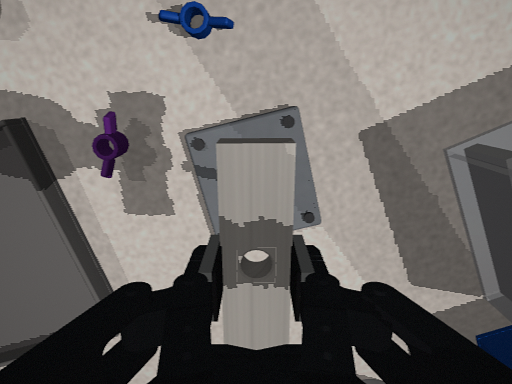

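send_rows:
  motion:
    - [[-1, 0, -1, 0, 0, 0, 0], [-1, 0.1, -3, 0, 0, 0, 0], [-1, 0.2, -6, 0, 0, 0, 0], [-1, 0.3, -9.5, 0, 0, 0, 0], [-1, 0.4, -13, 0, 0, 0, 0], [-1, 0.5, -16.5, -1, 0, 0, 0], [-1, 0.6, -20, -2, 0, 0, 0], [-1, 0.7, -22.5, -4, 0, 0, 0], [-1, 0.7, -24, -6, 0, 0, 0], [-1, 0.7, -24.5, -7.5, 0, 0, 0], [-1, 0.7, -24.5, -8.5, 0, 0, 0], [-1, 0.7, -24.5, -8.5, 0, 0, 0]]

```text
time: 25.15
ee_pos: [543.6, 45.9, 60.4]
tcp_rot: [-0.001, 0.134, 0.991, 0.0]
ft_force: [0.1, 0.9, -1.0]
finger_gap: 30.8
```

send_rows:
  motion:
    - [[-1, 0, 0, 0, 0, 0, 0], [-1, 0, 0, 0, 0, 0, 0], [-1, 0, 0, -0.7, 0, 0, 0], [-1, 0, 0, -1.5, 0, 0, 0], [-1, 0, 0, -2.3, 0, 0, 0], [-1, 0, 0, -3, 0, 0, 0], [-1, 0, 0, -3.5, 0, 0, 0], [-1, 0, 0, -3.8, 0, 0, 0], [-1, 0, 0, -3.8, 0, 0, 0], [-1, 0, 0, -3.8, 0, 0, 0], [-1, 0, 0, -3.8, 0, 0, 0]]

```text
time: 26.25
ee_pos: [545.4, 45.0, 24.1]
tcp_rot: [0.0, 0.134, 0.991, 0.0]
ft_force: [-0.3, -0.4, -1.4]
finger_gap: 30.7
```

Run:
```python
from h import *
st();p,im=snap("wrist","w18");T,im=snap("scene","s18",(160,150,320,290),4)
```

```text
t 26.25 p [545.4  45.   24.1] q [3.000e-04 1.343e-01 9.909e-01 1.000e-04] F [-0.3 -0.4 -1.4] gap 30.7 j [ 0.66  0.76 -1.02  1.94  0.82  0.92  0.52]
```

View pics/s18.png

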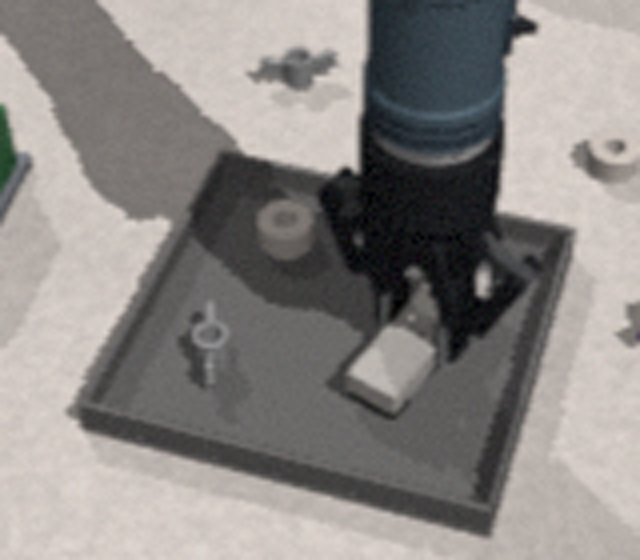

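View pics/w18.png

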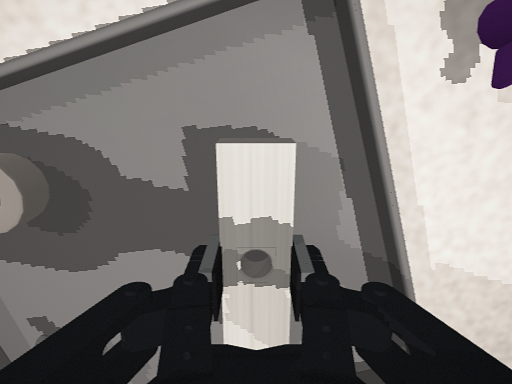

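send_rows:
  motion:
    - [[-1, 0, 0, -0.2, 0, 0, 0], [-1, 0, 0, -0.4, 0, 0, 0], [-1, 0, 0, -0.5, 0, 0, 0], [-1, 0, 0, -0.55, 0, 0, 0], [-1, 0, 0, -0.55, 0, 0, 0], [-1, 0, 0, -0.55, 0, 0, 0]]

```text
time: 26.95
ee_pos: [544.8, 44.8, 18.7]
tcp_rot: [-0.0, 0.134, 0.991, -0.0]
ft_force: [-2.3, -1.0, 6.0]
finger_gap: 30.3
```

Contact at 6 N, so I release and rise.

send_rows:
  motion:
    - [[-0.2, 0, 0, 0, 0, 0, 0], [0, 0, 0, 0, 0, 0, 0], [0.1, 0, 0, 0, 0, 0, 0], [0.1, 0, 0, 0, 0, 0, 0], [0.1, 0, 0, 0.2, 0, 0, 0], [0.1, 0, 0, 1.2, 0, 0, 0], [0.1, 0, 0, 3, 0, 0, 0], [0.1, 0, 0, 6, 0, 0, 0], [0.1, 0, 0, 10, 0, 0, 0], [0.1, 0, 0, 14, 0, 0, 0], [0.1, 0, 0, 18, 0, 0, 0], [0.1, 0, 0, 20, 0, 0, 0]]

```text
time: 28.15
ee_pos: [546.8, 46.5, 223.8]
tcp_rot: [0.003, 0.134, 0.991, 0.001]
ft_force: [0.9, 0.9, -0.3]
finger_gap: 47.0
```

send_rows:
  motion:
    - [[0.1, -2, 10, 2, 0, 0, 0], [0.1, -3, 14, 2, 0, 0, 0], [0.1, -4, 18, 2, 0, 0, 0], [0.1, -4, 22, 2, 0, 0, 0], [0.1, -4, 25, 2, 0, 0, 0], [0.1, -4, 25, 2, 0, 0, 0], [0.1, -4, 25, 2, 0, 0, 0], [0.1, -4, 25, 2, 0, 0, 0], [0.1, -4, 25, 2, 0, 0, 0], [0.1, -4, 25, 2, 0, 0, 0], [0.1, -4, 25, 2, 0, 0, 0]]

```text
time: 29.25
ee_pos: [505.8, 293.1, 238.1]
tcp_rot: [-0.0, 0.136, 0.991, -0.0]
ft_force: [0.1, 0.3, -0.2]
finger_gap: 47.1
```

Run:
```python
from h import *
st();T,a=snap("top","t19",(195,100,345,240),4);T,a=snap("scene","s19",(160,150,320,290),4);snap("top","t19b")
```

```text
t 29.25 p [505.8 293.1 238.1] q [-0.000e+00  1.357e-01  9.907e-01 -4.000e-04] F [ 0.1  0.3 -0.2] gap 47.1 j [ 0.33  0.56 -1.22  1.72  0.55  1.26  0.28]
```

View pics/t19.png

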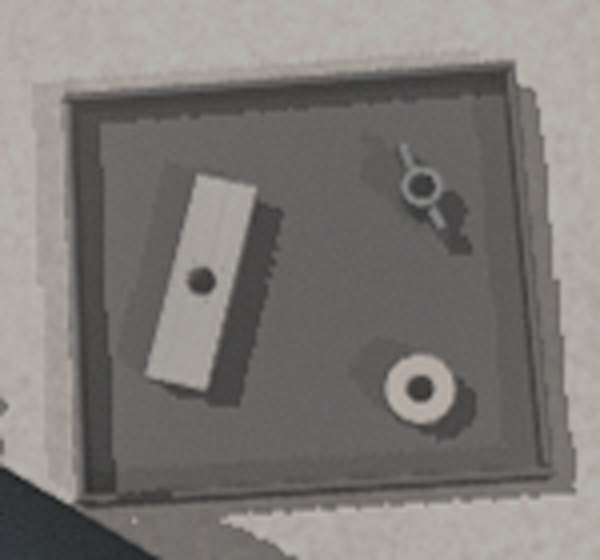

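View pics/s19.png

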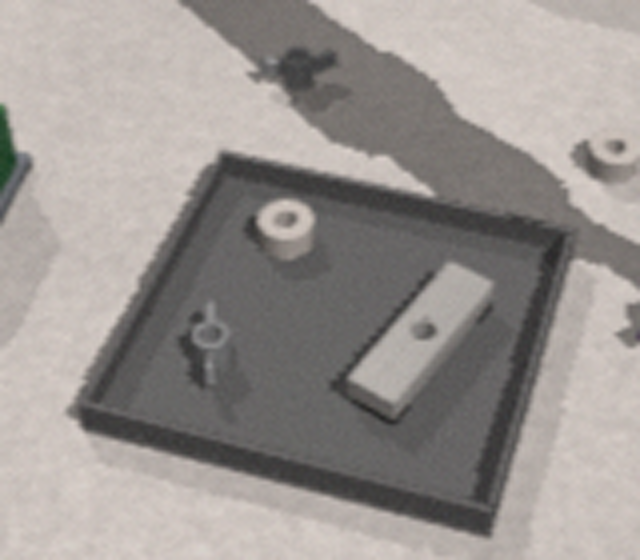

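View pics/t19b.png

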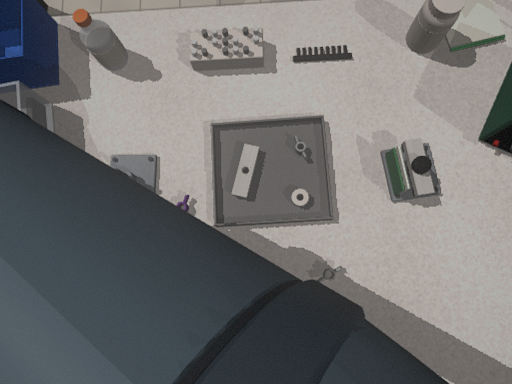

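All three parts lie apart on the tray floor: bar at top (245,170), nut at (300,147), ring at (300,197). The bar is flat and the arm is clear, so I hand in.

Run:
```python
from h import *
st();print(order.hand_in())
```

```text
t 29.4 p [505.3 294.2 238.2] q [-1.000e-04  1.349e-01  9.909e-01 -1.000e-04] F [0.2 0.6 0.2] gap 46.8 j [ 0.33  0.56 -1.22  1.72  0.55  1.26  0.28]
the job is handed in; nothing more can be done
None
```

I took the gel clamp stand apart in the order asked and handed the job in at 29.4 s. I lifted off the wing nut, then the spacer ring, then the clamp bar, and set each in the grey tray before touching the next.

**Last checks:** the final top and scene pictures show all three side by side on the tray floor, none on top of another. The bar lies flat on its pads and the arm was well clear. I did not touch the spare nut and ring, the blue and purple nuts or the other stand.

**Forces:** the highest wrist force reported at the end of a move was about 6 N, when gripping the ring and bar and when setting the bar down.

**What disagreed:** the first wrist measurement of the stack was about 4 mm off because the arm was still swinging after the move. I waited for it to settle and measured again. The tray corners found in the top and scene views also differed, by about 5 mm at the tray's centre, so I placed the parts well clear of the walls.

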